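# Rebuild a washing machine dial: skirt, spacer, click-fit knob cap

### The job

Rebuild the selector dial of the washing machine's control panel, which lies on its back on top of the machine: set the blue dial skirt flat in the round pocket over the brass shaft, wide flange down, then put the orange spacer ring on top of it. Then press the black knob cap straight down onto the shaft until it clicks, keep pushing after the click until it sits square and fully home on the spacer, and finish while still holding it down firmly with about 10 N: do not let go or ease off at the end. Leave the bottle, the dosing cup and the screwdriver alone.

Things in the scene. Friction and masses are not known exactly. Their poses are not given: they have to be found in the camera images.
- panel: Grey control panel, fixed, lying flat: 140 (its x) x 250 (its y) x 30 mm high. Origin at the centre of its underside, z up. It holds the round pocket at y = -55 mm, and at y = +60 mm another knob already fitted (white, 52 mm wide at the foot, top 58 mm above the table).
- pocket (a point): Centre of the floor of the round pocket in the panel, 24 mm above the table, z up. Pocket 65 mm across and 6 mm deep (the panel's face is 6 mm above this point). The brass shaft stands upright at its centre.
- shaft_top (a point): Top of the brass shaft, 45 mm straight above point pocket. Shaft 25 mm thick for its lower 25 mm, from 28 to 39 mm a neck 19 mm thick, ending in a cone 7 mm wide at the top. Four sprung balls stick out of the neck to 26 mm across, 9 mm below this point; the cap's lip must squeeze past them: about 8 to 15 N of push in all, then the push drops (click).
- skirt: Blue dial skirt with white ticks, about 45 g: a flange 62 mm across and 7 mm thick, on it a hub 40 mm across, total height 19 mm, through bore 28 mm. Lies flange down. Origin at the centre of the underside, z up along its axis. Round: yaw does not matter. In the pocket its origin comes to point pocket, with about 1 to 2 mm play; grip it by the hub.
- spacer: Orange spacer ring, about 20 g: 40 mm across, 28 mm bore, 10 mm high, both faces alike. Lies flat. Origin at the centre of the underside, z up along its axis. On the skirt its origin is 19 mm above point pocket.
- cap: Black round knob cap, white line on top, about 30 g, 40 mm across, 24 mm high, stands mouth down. Origin at the centre of its mouth, z up. Inner lip at the mouth 22 mm across, 3 mm high; above it a cavity 28 mm wide to 18 mm. Origin about 40 mm above point pocket when resting on the balls, 29 mm when home on the spacer. A side grip of 40 N holds it while pushing.
- stain_bottle: Green bottle with an orange cap, 60 mm across, 150 mm high, standing; a bystander. Origin at the centre of its underside.
- dosing_cup: Yellow cup, 64 mm across at the rim, 60 mm high, standing; a bystander. Origin at the centre of its underside.
- screwdriver: Screwdriver lying flat along its own x, handle to -x; a bystander.
Things that resemble listed ones, but are neither listed nor needed, are in the scene too. Several things have the shape of the skirt; the one meant has the colours described above.

How it is judged:
By the outcome, as a careful person would: the job done as asked, in the order asked, and still so for the second after the job is handed in, while the arm keeps its last pose, push and grip.
It also fails if it takes over 69 s, if anything falls off the work surface, if the arm or the gripper's body presses on something with over 40 N, if the wrist force passes 120 N, or if a joint passes its speed limit or range.

### The arm

A 6-joint arm with a two-finger parallel gripper is mounted at the origin on the work surface. World frame = base frame: x ahead of the robot, y to its left, z up, the work surface at z = 0. Lengths are in m, angles in rad, forces in N, time in s.
With the tool pointing down it reaches from about 0.275 to 1 m from the base axis. Payload 8.4 kg.
Tool frame: the origin (TCP) lies on the centre line of the jaws, within the pads' length; the fingertips stand 17 mm ahead of it and the grasp point (between the pads) lies 2 mm behind it (bot.tcp_to_tips is the z of the fingertips in the tool frame, in m); z points along the fingers, y is the line along which they close (so a half turn about z gives the same grasp; the last joint's range is limited). The gripper opens to 85 mm and grips with 20 to 120 N. Pads are 22 mm wide; open, the fingers measure 114 mm over their backs; the gripper's body (76 mm by 85 mm) begins 54 mm behind the grasp point. The pads swing forward as they close: fully open they stand 13 mm farther back than shut.
Start: joints at [1.238, 0.353, 1.633, -0, 1.155, -0.002], TCP at [0.203, 0.591, 0.248] pointing down, gripper open.
Joint ranges: [-2.63, 2.63], [-0.92, 2.1], [0.06, 2.66], [-1.3, 4.44], [0, 2.69], [-3.02, 3.02]. Speed limits (rad/s): [2.22, 2.22, 2.79, 3.14, 3.14, 3.14].

### API

Orientations are given as a unit quaternion [x, y, z, w].
In Python, from workcell import bot, hand, kinematics, get_obs, vision, hand_in gives the robot as it stands. The module is installed in compiled form; this text tells all that it offers. Calls block until the motion is done:
- bot.reach(position, orientation): joint-space move of the TCP to a pose.
- bot.servo_line(position, ori=None, velocity=0.15): straight line of the TCP; ori=None keeps the orientation; velocity is the mean speed in m/s.
- bot.goto_joints(angles): joint-space move.
- hand.move_gripper(opening, strength=None): finger opening in m; strength is the grip in N (None keeps the last); returns when the fingers have stopped.
- bot.dwell(seconds).
- kinematics.solve_ik(position, orientation): joint angles nearest the present ones, or None.
- get_obs(): the state.
- vision.read_camera(name): name is "side" or "top" or "wrist"; returns a dict with "frame" (420x560x3 uint8, red, green, blue), "intrinsics" (3x3 intrinsics, pixels), "dist" ([k1, k2, p1, p2, k3] as OpenCV has them; the pictures are not rectified), "view" (4x4, takes a point from world to camera coordinates). Camera axes: x right, y down, z forward; pixel columns grow to the right and rows downward; lengths in m; the calibration is good to about 2 mm. A picture is of the moment at which its call begins. There is no depth.
A pose or a line that the arm cannot do raises bot.IKError and nothing moves.
- hand_in(): hands the job in; it is judged then, once.
The state is a dict: "time_s": time; "joint_pos": joint angles; "joint_vel": joint speeds; "joint_efforts": joint torques, N m; "position": TCP position; "orientation": TCP orientation; "wrist_force": force on the tool from outside, world axes, zero at the start; "ft_torque": the same for the moment, N m; "gripper_width": finger opening in m; "grip_force": force on a finger pad.
Only numpy, scipy, OpenCV 4.12 (cv2) and the standard library are available. Lean on these libraries where they do the work, as an engineer would, in place of code of your own. Each camera call takes 0.05 s, during which the arm holds its last target. There are 200 camera calls.

## Working session

There is one attempt and no reset: what is moved stays moved. The work goes in short steps, each a Python script; the robot and the scene stay as the last script left them, time stands still between calls to the robot, and variables do not carry over. Pictures are saved under pics/ and viewed, at most 10 in all, crops included, and the job is handed in when it is done.

```bash
mkdir -p pics; python3 - <<'E'
from workcell import vision,get_obs
import cv2,numpy as np
for n in ["top","side"]:
    c=vision.read_camera(n); cv2.imwrite(f"pics/{n}0.png",c["frame"][:,:,::-1])
    print(n,c["intrinsics"].round(1).tolist(),np.round(c["dist"],3),c["view"].round(3).tolist())
o=get_obs();print(o["time_s"],o["orientation"],o["wrist_force"])
E
```

```text
top [[544.4, 0.0, 289.5], [0.0, 544.4, 216.4], [0.0, 0.0, 1.0]] [-0.068  0.     0.     0.     0.   ] [[-0.006, -1.0, -0.003, -0.053], [-0.994, 0.006, -0.11, 0.585], [0.11, 0.002, -0.994, 1.123], [0.0, 0.0, 0.0, 1.0]]
side [[391.9, 0.0, 283.2], [0.0, 391.9, 211.8], [0.0, 0.0, 1.0]] [-0.047  0.     0.     0.     0.   ] [[-0.773, -0.634, 0.018, 0.405], [-0.501, 0.594, -0.63, 0.398], [0.388, -0.496, -0.777, 0.615], [0.0, 0.0, 0.0, 1.0]]
0.1 [ 1.64646077e-01  9.86352500e-01 -6.36544402e-04 -1.01303641e-04] [ 1.07813133 -0.7772615  -0.41548886]
```

View pics/top0.png

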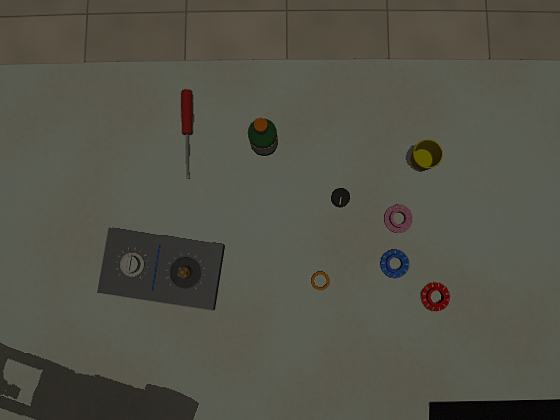

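View pics/side0.png

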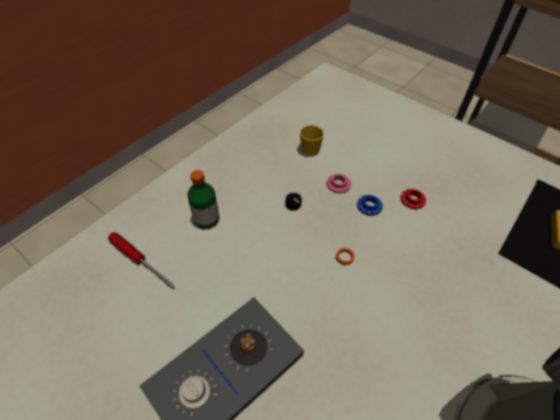

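Top view: the panel is at (160,268), with the pocket and shaft at (185,272) and the fitted white knob at (131,264). The orange spacer is at (320,280) and the black cap at (340,198). Skirt-shaped candidates are pink (398,218), blue (395,263) and red (435,296). The blue one with white ticks fits the description, so I'll confirm it in a crop and measure.

```bash
cat > h.py <<'E'
import numpy as np,cv2
from scipy.spatial.transform import Rotation as R
from workcell import bot,hand,kinematics,get_obs,vision,hand_in
def ray(c,px):
    u=cv2.undistortPoints(np.array([[px]],float),c["intrinsics"],c["dist"])[0,0]
    V=c["view"];r=V[:3,:3].T
    return -r@V[:3,3], r@np.array([u[0],u[1],1.])
def onz(c,px,z):
    o,d=ray(c,px); return o+d*(z-o[2])/d[2]
def two(c1,p1,c2,p2):
    o,d=ray(c1,p1);q,e=ray(c2,p2);d/=np.linalg.norm(d);e/=np.linalg.norm(e)
    s=np.linalg.lstsq(np.c_[d,-e],q-o,rcond=None)[0];a,b=o+s[0]*d,q+s[1]*e
    return (a+b)/2,np.linalg.norm(a-b)
def blob(m,near=None,mina=40):
    """filled outer contour -> (centroid, area, minAreaRect)"""
    cs=cv2.findContours(m.astype(np.uint8)*255,cv2.RETR_EXTERNAL,cv2.CHAIN_APPROX_NONE)[0]
    out=[]
    for k in cs:
        M=cv2.moments(k)
        if M["m00"]>=mina: out.append((np.array([M["m10"],M["m01"]])/M["m00"],M["m00"],k))
    return sorted(out,key=lambda t:-t[1] if near is None else np.linalg.norm(t[0]-near))
def hsv(c): return cv2.cvtColor(c["frame"],cv2.COLOR_RGB2HSV).astype(int)
def masks(c):
    h=hsv(c);H,S,V=h[...,0],h[...,1],h[...,2]
    return dict(blue=(H>100)&(H<125)&(S>110)&(V>40),orange=(H>5)&(H<20)&(S>140)&(V>90),black=(V<45))
def down(yaw):  # tool z down, closing line (tool y) at angle yaw in xy
    y=np.array([np.cos(yaw),np.sin(yaw),0]);z=np.array([0,0,-1.]);return R.from_matrix(np.c_[np.cross(y,z),y,z]).as_quat()
E
python3 - <<'E'
from h import *
T=vision.read_camera("top");S=vision.read_camera("side")
mt,ms=masks(T),masks(S)
for n,col,pt,ps,z in [("skirt","blue",(395,263),(370,205),.007),("spacer","orange",(320,280),(345,256),.007),("cap","black",(340,198),(293,201),.016)]:
    a=blob(mt[col],pt)[0];b=blob(ms[col],ps)[0]
    P,e=two(T,a[0],S,b[0]);g=onz(T,a[0],z)
    r=cv2.minEnclosingCircle(a[2])[1];sz=2*r*np.linalg.norm(onz(T,a[0]+[1,0],z)-g)
    print(n,a[0].round(1),b[0].round(1),"tri",P.round(4),round(e,4),"plane",g.round(4),"diam",round(sz,4))
# pocket: shaft brass seen at top, panel rect
h=hsv(T);crop=h[225:315,90:235]
pan=np.zeros(h.shape[:2],bool);pan[220:320,90:235]=(h[220:320,90:235,2]<80)
for f,c in(("T",T),("S",S)):
    hh=hsv(c);m=(hh[...,0]>5)&(hh[...,0]<25)&(hh[...,1]>90)&(hh[...,2]>50)
    p=blob(m,(185,272) if f=="T" else (248,343),15)[0];print("brass",f,p[0].round(1),p[1],cv2.boundingRect(p[2]),onz(c,p[0],.06).round(4))
print("pocket ctr guess",onz(T,(185,272),.03).round(4),"white",onz(T,(131.5,264),.058).round(4))
for p in [(109,228),(224,243),(215,309),(98,293)]: print(p,onz(T,p,.03).round(4))
def e(im,x,y,w,h,k):return cv2.resize(im[y:y+h,x:x+w,::-1],(w*k,h*k),interpolation=cv2.INTER_CUBIC)
im=np.clip(T["frame"].astype(float)*1.8,0,255).astype(np.uint8)
cv2.imwrite("pics/crop1.png",np.vstack([e(im,310,185,160,130,4)[:300],]) if 0 else np.hstack([e(im,370,200,90,115,4),e(im,140,225,90,115,4)]))
E
```

```text
skirt [393.9 263.2] [369.5 204.7] tri [ 0.4854 -0.2805  0.0073] 0.0015 plane [ 0.4847 -0.2809  0.007 ] diam 0.0618
spacer [320.3 280.5] [344.7 255.6] tri [ 0.45   -0.1211  0.0087] 0.0025 plane [ 0.4488 -0.1217  0.007 ] diam 0.0388
cap [339.9 197. ] [292.9 201.4] tri [ 0.6289 -0.1656  0.014 ] 0.0015 plane [ 0.628  -0.1658  0.016 ] diam 0.0422
brass T [181.8 272. ] 47.5 (178, 267, 9, 12) [0.4678 0.1652 0.06  ]
brass S [247.5 343.6] 156.5 (241, 335, 15, 18) [0.4667 0.1678 0.06  ]
pocket ctr guess [0.4681 0.1645 0.03  ] white [0.4846 0.2708 0.058 ]
(109, 228) [0.5621 0.3297 0.03  ]
(224, 243) [0.529  0.0824 0.03  ]
(215, 309) [0.3907 0.1005 0.03  ]
(98, 293) [0.4241 0.3495 0.03  ]
```

View pics/crop1.png

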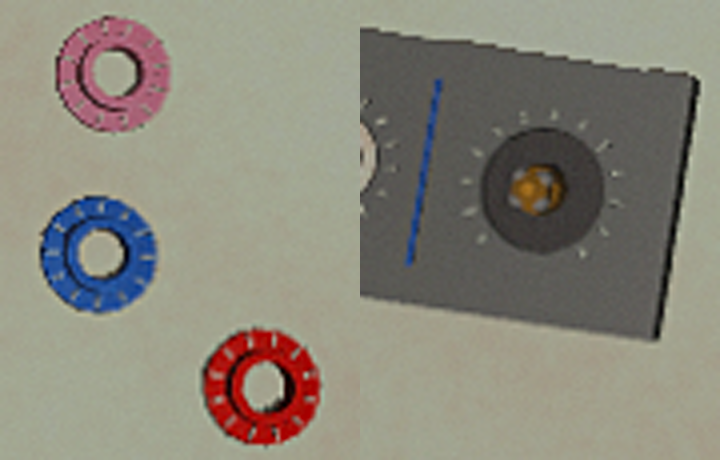

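The crop confirms it: blue with white ticks at (395,263). Pink and red are decoys. The pocket centre is around (185.7,272.5). Next I take a wrist view above the pocket and then above the skirt, using one tool yaw throughout so any camera bias cancels.

```bash
python3 - <<'E'
from h import *
q=down(np.pi/2)
print(bot.tcp_to_tips)
for n,p in [("pocket",(.468,.163,.19)),("skirt",(.485,-.2807,.17))]:
    j=kinematics.solve_ik(p,q);print(n,None if j is None else np.round(j,2))
    bot.reach(p,q); 
    if n=="pocket": hand.move_gripper(.06);print(bot.tcp_to_tips)
    c=vision.read_camera("wrist");np.save(f"{n}.npy",c,allow_pickle=True)
    cv2.imwrite(f"pics/w_{n}.png",c["frame"][:,:,::-1]);o=get_obs();print(o["time_s"],o["position"].round(4),o["wrist_force"].round(2),(-c["view"][:3,:3].T@c["view"][:3,3]).round(3))
a=[cv2.imread(f"pics/w_{n}.png") for n in("pocket","skirt")]
cv2.imwrite("pics/w1.png",cv2.resize(np.hstack(a),(800,300),interpolation=cv2.INTER_AREA))
E
```

```text
0.017
pocket [ 0.33  0.22  1.96 -0.    0.96 -1.24]
0.017
2.4667 [0.468  0.1632 0.19  ] [ 0.28 -0.19  0.31] [0.402 0.163 0.316]
skirt [-0.53  0.34  1.84 -0.    0.95 -2.1 ]
4.15 [ 0.4854 -0.2797  0.1701] [ 0.55 -0.07  0.16] [ 0.419 -0.28   0.296]
```

View pics/w1.png

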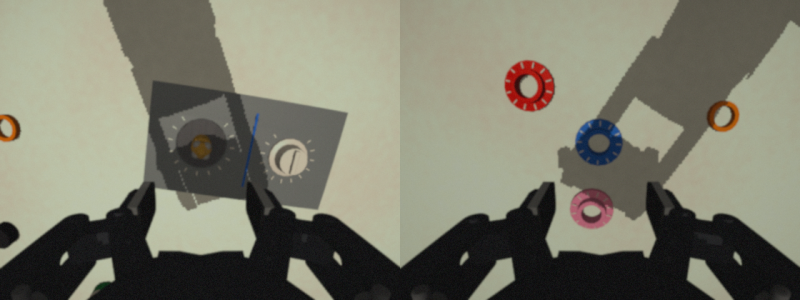

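Left: the pocket is at about (201,147) in the half-scale view and partly shadowed. Right: the blue skirt is at about (199,142), between red (upper left) and pink (below). Now I refine both.

```bash
python3 - <<'E'
from h import *
c=np.load("skirt.npy",allow_pickle=True).item()
b=blob(masks(c)["blue"],(279,199),300)[0];k=cv2.convexHull(b[2]);e=cv2.fitEllipse(k)
g=onz(c,e[0],.006);print("skirt",np.round(e[0],1),np.round(e[1],1),g.round(4),"d",round(e[1][1]*np.linalg.norm(onz(c,(e[0][0]+1,e[0][1]),.006)-g),4))
c=np.load("pocket.npy",allow_pickle=True).item()
f=c["frame"][140:270,210:350]
g=cv2.createCLAHE(4,(2,2)).apply(cv2.cvtColor(f,cv2.COLOR_RGB2GRAY))
x=np.clip(f[:,:,::-1].astype(float)*2.2,0,255).astype(np.uint8)
cv2.imwrite("pics/pk.png",cv2.resize(x,None,fx=4,fy=4,interpolation=cv2.INTER_CUBIC))
h=hsv(c);m=(h[...,0]>5)&(h[...,0]<28)&(h[...,1]>100)&(h[...,2]>30)
for p in blob(m,(281,205),30)[:2]: print("brass",p[0].round(1),p[1],cv2.boundingRect(p[2]),onz(c,p[0],.06).round(4))
# axis check: where do given points project
for P in [(.468,.163,.03),(.468,.163,.069)]:
    print(P,cv2.projectPoints(np.array([P]),cv2.Rodrigues(c["view"][:3,:3])[0],c["view"][:3,3],c["intrinsics"],c["dist"])[0].ravel().round(1))
E
```

```text
skirt [278.1 198.6] [63.2 64.3] [ 0.484  -0.2821  0.006 ] d 0.06
brass [280.4 204.3] 607.0 (267, 188, 29, 35) [0.4638 0.1632 0.06  ]
brass [ 14.3 179.8] 498.5 (0, 161, 28, 38) [ 0.4418 -0.0656  0.06  ]
(0.468, 0.163, 0.03) [280.2 201.1]
(0.468, 0.163, 0.069) [280.1 212. ]
```

View pics/pk.png

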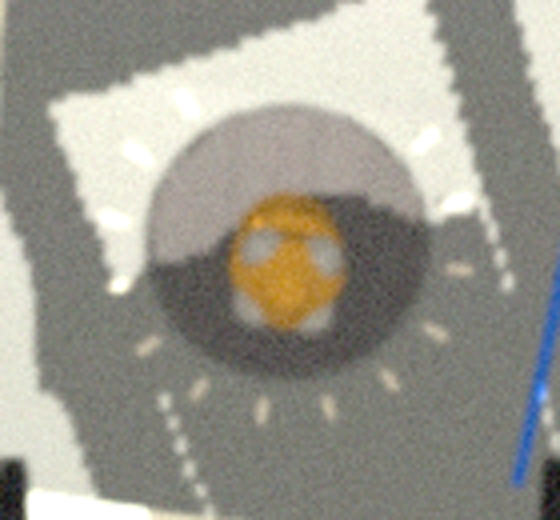

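Pocket rim: x 147–430 and y 103–378 in the crop, so the centre is (281.7,199.8) px. The ball mean is (281.7,210.1) px at z=60 mm. Together with the top view this puts the pocket at about (0.4676, 0.1645). Now I grasp the skirt.

```bash
python3 - <<'E'
from h import *
c=np.load("pocket.npy",allow_pickle=True).item()
print(onz(c,(281.7,199.8),.03).round(4),onz(c,(281.7,210.1),.06).round(4))
q=down(np.pi/2);x,y=.4843,-.2817
o=get_obs();print(o["position"].round(4))
bot.reach((x,y,.06),q);bot.servo_line((x,y,.026),q,velocity=.08)
o=get_obs();print(o["position"].round(4),o["wrist_force"].round(2))
hand.move_gripper(.0,strength=35);o=get_obs();print("grip",o["gripper_width"],o["grip_force"],o["position"].round(4),o["wrist_force"].round(2))
bot.servo_line((x,y,.13),q,velocity=.15);bot.dwell(.1)
o=get_obs();print(o["time_s"],o["gripper_width"],o["grip_force"],o["position"].round(4),o["wrist_force"].round(2))
w=vision.read_camera("wrist");cv2.imwrite("pics/g1.png",w["frame"][:,:,::-1])
s=vision.read_camera("side");cv2.imwrite("pics/g1s.png",s["frame"][:,:,::-1])
cv2.imwrite("pics/g1b.png",cv2.resize(np.hstack([w["frame"],s["frame"]])[:,:,::-1],(800,300),interpolation=cv2.INTER_AREA))
E
```

```text
[0.4668 0.1644 0.03  ] [0.4687 0.1643 0.06  ]
[ 0.4854 -0.2797  0.1701]
[ 0.4841 -0.2816  0.0257] [-0.11  0.28  0.52]
grip 0.038765720067778925 35.28314486145973 [ 0.4846 -0.2819  0.0266] [-1.71  0.69  5.2 ]
6.5167 0.038619867143603576 35.18150519113988 [ 0.4836 -0.2813  0.1288] [-0.23 -0.12 -0.53]
```

View pics/g1b.png

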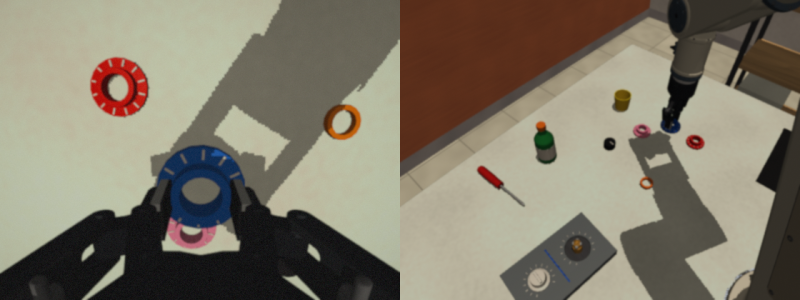

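The skirt is held by its hub and clear of the pink one. The side view shows it in the gripper. Now I place it.

```bash
cat >> h.py <<'E'
def st(t=""):
    o=get_obs();print(t,round(o["time_s"],2),o["position"].round(4),"F",o["wrist_force"].round(1),"M",o["ft_torque"].round(2),"w",round(o["gripper_width"],4),round(o["grip_force"],1));return o
def settle(p,q):   # correct standing offset; returns the command that brings the TCP to p
    p=np.array(p,float);cmd=p.copy()
    for _ in range(2):
        bot.dwell(.15);cmd=cmd+p-get_obs()["position"];bot.servo_line(cmd,q,velocity=.03)
    bot.dwell(.1);return cmd-p
E
python3 - <<'E'
from h import *
q=down(np.pi/2);x,y=.4676,.1644
bot.reach((x,y,.13),q);bot.servo_line((x,y,.102),q,velocity=.1);d=settle((x,y,.102),q);print(d.round(4));st()
f0=get_obs()["wrist_force"][2]
for z in [.092,.084,.076,.070,.064,.058,.053,.050]:
    bot.servo_line(np.array((x,y,z))+d,q,velocity=.05);o=st()
    if o["wrist_force"][2]-f0>12: print("contact");break
w=vision.read_camera("side");cv2.imwrite("pics/p1.png",cv2.resize(w["frame"][270:420,150:350,::-1],None,fx=4,fy=4,interpolation=cv2.INTER_CUBIC))
E
```

```text
[-0.     -0.0001 -0.0001]
 9.59 [0.4676 0.1643 0.1019] F [-0.6  0.3 -0. ] M [ 0.01 -0.05 -0.02] w 0.0387 35.2
 9.94 [0.4672 0.1642 0.0913] F [ 0.9  0.1 -1. ] M [ 0.05  0.03 -0.  ] w 0.0386 35.2
 10.25 [0.4673 0.1642 0.0835] F [ 0.1  0.6 -0.4] M [ 0.01  0.   -0.  ] w 0.0387 35.2
 10.56 [0.4673 0.1642 0.0755] F [-0.8  0.3  0.6] M [0.02 0.01 0.01] w 0.0386 35.2
 10.82 [0.4673 0.1642 0.0695] F [ 0.3 -0.1 -1.5] M [-0.02 -0.04  0.04] w 0.0386 35.2
 11.09 [0.4673 0.1642 0.0635] F [ 0.1 -0.3 -0.1] M [0.01 0.02 0.03] w 0.0382 35.2
 11.36 [0.4673 0.1643 0.0575] F [0.7 1.4 0.6] M [-0.   -0.02 -0.04] w 0.0386 35.2
 11.61 [0.4673 0.1643 0.0526] F [-0.1  0.5 -0.4] M [ 0.02 -0.   -0.04] w 0.0382 35.2
 11.86 [0.4679 0.1645 0.0502] F [0.6 0.1 3.7] M [-0.    0.13 -0.07] w 0.0386 36.6
```

The skirt touched the floor at the expected height (TCP 0.050). Next: release, check the skirt, and measure the spacer from near.

```bash
python3 - <<'E'
from h import *
q=down(np.pi/2);x,y=.4676,.1644
hand.move_gripper(.062);bot.servo_line((x,y,.14),q,velocity=.2)
S=vision.read_camera("side");T=vision.read_camera("top")
p=(.449,-.1215,.16);bot.reach(p,q);bot.dwell(.2);st()
c=vision.read_camera("wrist");np.save("spacer.npy",c,allow_pickle=True)
uv=cv2.projectPoints(np.array([(.449,-.1215,.006)]),cv2.Rodrigues(c["view"][:3,:3])[0],c["view"][:3,3],c["intrinsics"],c["dist"])[0].ravel()
b=blob(masks(c)["orange"],uv,200)[0];e=cv2.fitEllipse(cv2.convexHull(b[2]))
g=onz(c,e[0],.006);print(uv.round(1),np.round(e[0],1),np.round(e[1],1),g.round(4),"d",round(e[1][1]*np.linalg.norm(onz(c,(e[0][0]+1,e[0][1]),.006)-g),4))
r=lambda im,a:cv2.resize(im[a[1]:a[1]+120,a[0]:a[0]+160,::-1],(400,300),interpolation=cv2.INTER_CUBIC)
cv2.imwrite("pics/p2.png",np.hstack([r(S["frame"],(170,280)),cv2.resize(c["frame"][:,:,::-1],(400,300))]))
T=vision.read_camera("top");mb=blob(masks(T)["blue"],(186,270),60)[0];print("skirt top view",mb[0].round(1),mb[1],onz(T,mb[0],.033).round(4))
E
```

```text
14.27 [ 0.4493 -0.1205  0.1599] F [ 0.1 -0.7  0.5] M [-0.02 -0.    0.06] w 0.0623 0.0
[279.4 202.3] [279.9 203.1] [42.  43.1] [ 0.4497 -0.1211  0.006 ] d 0.039
skirt top view [184.7 272.3] 637.0 [0.4675 0.1646 0.033 ]
```

View pics/p2.png

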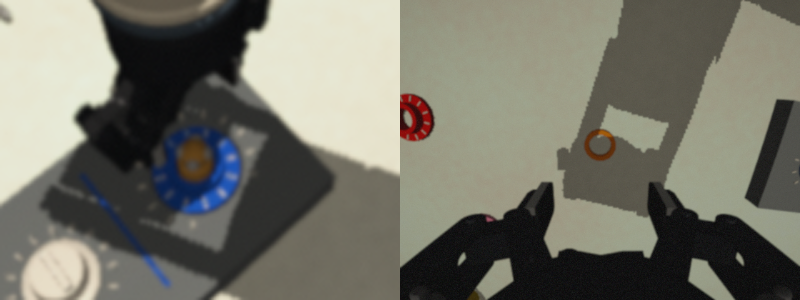

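The left view shows the skirt flat in the pocket around the shaft. The right view has the spacer at (600,144), which gives (0.4495, −0.1213). Grasp and place it.

```bash
python3 - <<'E'
from h import *
import sys
q=down(np.pi/2);x,y=.4496,-.1213
bot.servo_line((x,y,.05),q,velocity=.15);bot.servo_line((x,y,.021),q,velocity=.06);bot.dwell(.1);g0=st()
hand.move_gripper(0,strength=25);st("grip")
bot.servo_line((x,y,.13),q,velocity=.15);o=st("up")
if abs(o["gripper_width"]-.0395)>.004: sys.exit("no grasp")
x,y=.4675,.1645
bot.reach((x,y,.13),q);bot.servo_line((x,y,.098),q,velocity=.1);d=settle((x,y,.098),q);f0=st()["wrist_force"][2]
for z in [.088,.080,.074,.069,.066,.064]:
    bot.servo_line(np.array((x,y,z))+d,q,velocity=.05);o=st()
    if o["wrist_force"][2]-f0>10: print("contact");break
E
```

```text
15.98 [ 0.4497 -0.1213  0.0211] F [-0.7  0.6 -0.4] M [-0.01  0.    0.04] w 0.0615 0.0
grip 16.32 [ 0.4499 -0.1214  0.0215] F [-1.   0.7  6.5] M [0.03 0.24 0.01] w 0.0386 24.3
up 17.2 [ 0.4491 -0.1212  0.1294] F [-0.3 -0.2 -0.4] M [ 0.02  0.03 -0.04] w 0.0385 25.2
 19.68 [0.4675 0.1644 0.0979] F [-0.1 -0.4 -0.1] M [ 0.03 -0.01 -0.01] w 0.0387 25.2
 20.02 [0.4671 0.1643 0.0873] F [ 0.1  0.5 -0.3] M [ 0.03 -0.03  0.01] w 0.0387 25.2
 20.33 [0.4674 0.1643 0.0795] F [ 0.8 -0.9  0.1] M [-0.26 -0.2   0.02] w 0.0388 25.2
 20.6 [0.4673 0.1643 0.0735] F [ 1.6 -2.  -0.6] M [-0.24 -0.19 -0.01] w 0.0385 25.2
 20.85 [0.4674 0.1645 0.0686] F [ 0.1 -1.4  0.2] M [-0.06 -0.14  0.03] w 0.0385 25.3
 21.1 [0.4675 0.1645 0.0658] F [ 0.4  0.2 -0.6] M [-0.03 -0.15 -0.03] w 0.0387 25.3
 21.35 [0.4677 0.1646 0.0645] F [-1.5 -0.6 10.6] M [-0.18  0.32  0.  ] w 0.0387 26.3
contact
```

Spacer contact came at the expected height. Now I release it, check, and look at the cap from near.

```bash
python3 - <<'E'
from h import *
q=down(np.pi/2)
hand.move_gripper(.062);bot.servo_line((.4675,.1645,.14),q,velocity=.2)
p=(.628,-.166,.16);print(kinematics.solve_ik(p,q).round(2));bot.reach(p,q);bot.dwell(.2);st()
T=vision.read_camera("top")
for n,pt in(("orange",(184,272)),("blue",(184,272))):
    b=blob(masks(T)[n],pt,60)[0];e=cv2.fitEllipse(cv2.convexHull(b[2]));print(n,np.round(e[0],1),np.round(e[1],1),onz(T,e[0],.053 if n=="orange" else .031).round(4))
c=vision.read_camera("wrist");np.save("cap.npy",c,allow_pickle=True)
uv=cv2.projectPoints(np.array([(.628,-.166,.024)]),cv2.Rodrigues(c["view"][:3,:3])[0],c["view"][:3,3],c["intrinsics"],c["dist"])[0].ravel();print(uv.round(1))
h=hsv(c)
for t in(30,38,45,55):
    for b in blob(h[...,2]<t,uv,200)[:1]:
        e=cv2.fitEllipse(cv2.convexHull(b[2]));print(t,np.round(e[0],1),np.round(e[1],1),b[1],onz(c,e[0],.016).round(4))
u,v=uv.astype(int);w=np.clip(c["frame"][v-60:v+60,u-80:u+80].astype(float)*2,0,255).astype(np.uint8)
cv2.imwrite("pics/cap.png",np.hstack([cv2.resize(w[:,:,::-1],(400,300),interpolation=cv2.INTER_CUBIC),cv2.resize(np.clip(T["frame"][215:320,90:230,::-1]*1.8,0,255).astype(np.uint8),(400,300),interpolation=cv2.INTER_CUBIC)]))
E
```

```text
[-0.26  0.48  1.65 -0.    1.01 -1.83]
 23.81 [ 0.628  -0.1647  0.1601] F [-0.  -0.4 -0.6] M [-0.01  0.01  0.02] w 0.062 0.0
orange [182.8 272.6] [18.  18.3] [0.4667 0.1647 0.053 ]
blue [184.8 272.1] [29.4 29.7] [0.4679 0.1648 0.031 ]
[279.2 207.3]
30 [278.3 205. ] [42.8 45.8] 1474.0 [ 0.6279 -0.1669  0.016 ]
38 [278.4 205. ] [43.7 46.1] 1528.5 [ 0.628  -0.1667  0.016 ]
45 [278.3 205. ] [44.4 46.7] 1566.5 [ 0.6279 -0.1669  0.016 ]
55 [278.3 205.1] [45.  47.6] 1621.0 [ 0.628  -0.1669  0.016 ]
```

View pics/cap.png

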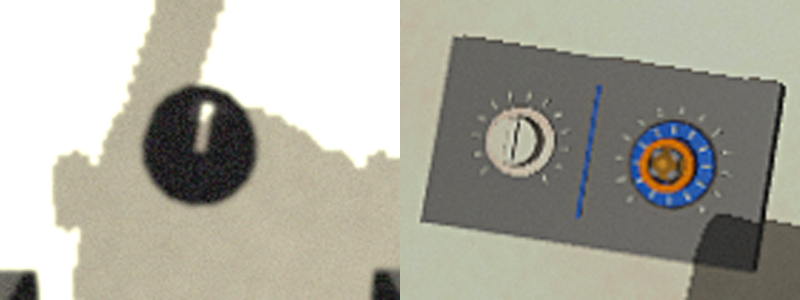

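Left: the cap is at about (278,205) in the wrist frame, white line on top, which gives (0.6282, −0.1667). Right: the orange ring sits on the blue skirt, concentric with the shaft. Now I grasp the cap and bring it over the shaft.

```bash
python3 - <<'E'
from h import *
import sys
q=down(np.pi/2);x,y=.6283,-.1667
bot.servo_line((x,y,.055),q,velocity=.15);d=settle((x,y,.055),q);bot.servo_line(np.array((x,y,.022))+d,q,velocity=.06);bot.dwell(.1);st()
hand.move_gripper(0,strength=70);st("grip")
bot.servo_line((x,y,.14),q,velocity=.15);o=st("up")
if abs(o["gripper_width"]-.039)>.004: sys.exit("no grasp")
x,y=.4675,.1645
bot.reach((x,y,.15),q);bot.servo_line((x,y,.104),q,velocity=.1);d=settle((x,y,.104),q);st("above")
for z in [.096,.091,.088]:
    bot.servo_line(np.array((x,y,z))+d,q,velocity=.04);o=st()
    if o["wrist_force"][2]>6: break
bot.dwell(.3);st("settled")
np.save("d.npy",d)
S=vision.read_camera("side")
cv2.imwrite("pics/cap2.png",cv2.resize(np.clip(S["frame"][280:400,170:330,::-1]*1.4,0,255).astype(np.uint8),(640,480),interpolation=cv2.INTER_CUBIC))
E
```

```text
26.46 [ 0.6286 -0.1667  0.0222] F [-0.4 -0.3 -0.7] M [-0.   -0.01 -0.07] w 0.0617 0.0
grip 26.8 [ 0.6287 -0.1668  0.0228] F [-1.7 -0.2  5.8] M [ 0.07  0.21 -0.05] w 0.038 70.1
up 27.74 [ 0.6276 -0.1665  0.1391] F [-0.3  0.1 -0.6] M [ 0.05  0.03 -0.03] w 0.0379 70.1
above 30.62 [0.4675 0.1645 0.1039] F [ 0.1  0.6 -0.2] M [ 0.    0.01 -0.06] w 0.0382 70.2
 30.98 [0.4671 0.1644 0.0954] F [ 0.4  1.4 -0.2] M [-0.06  0.    0.  ] w 0.0381 70.2
 31.25 [0.4673 0.1644 0.0906] F [-0.4 -0.  -0.3] M [-0.02 -0.03 -0.04] w 0.0379 70.2
 31.5 [0.4674 0.1644 0.0877] F [ 0.6 -0.1 -1. ] M [-0.02  0.01 -0.01] w 0.038 70.2
settled 31.8 [0.4675 0.1645 0.0879] F [-0.1 -0.2 -0.8] M [-0.03 -0.02 -0.04] w 0.038 70.2
```

View pics/cap2.png

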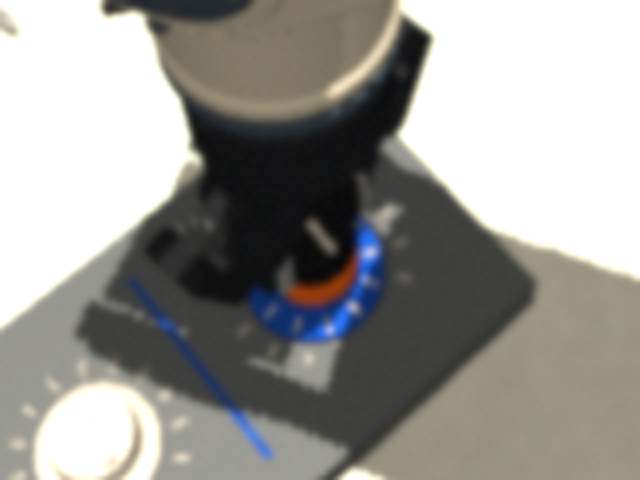

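The cap (320,240) is square over the shaft, just above the balls, with no lateral load. Now I push down in 1 mm steps: click, then home, then hold at 10 N.

```bash
python3 - <<'E'
from h import *
q=down(np.pi/2);d=np.load("d.npy");P=np.array((.4675,.1645,.088))+d
z=P[2];pk=0
def go(z):
    bot.servo_line((P[0],P[1],z),q,velocity=.02);bot.dwell(.15)
    return st(f"cmd {z:.4f}")
for i in range(30):
    z-=.001;o=go(z);f=o["wrist_force"][2];pk=max(pk,f)
    if f>30 or (o["position"][2]<.0785 and f>7): break
print("peak",pk)
E
```

```text
cmd 0.0869 32.25 [0.4676 0.1645 0.0869] F [ 0.2 -0.1 -0.1] M [-0.04 -0.05 -0.01] w 0.0376 70.2
cmd 0.0859 32.65 [0.4679 0.1645 0.086 ] F [ 2.  -1.8  3. ] M [-0.26 -0.46 -0.01] w 0.0382 70.5
cmd 0.0849 33.05 [0.4681 0.1644 0.0852] F [ 3.1 -3.4  5.7] M [-0.58 -0.5  -0.01] w 0.0381 70.7
cmd 0.0839 33.45 [0.4683 0.1644 0.0843] F [ 2.8 -3.7  5.9] M [-0.68 -0.58  0.01] w 0.0379 70.9
cmd 0.0829 33.85 [0.4683 0.1643 0.0832] F [ 3.7 -3.1  4.8] M [-0.77 -0.65 -0.  ] w 0.0378 70.7
cmd 0.0819 34.25 [0.4681 0.1643 0.0819] F [ 4.7 -3.9  1.1] M [-0.78 -0.83 -0.08] w 0.038 70.7
cmd 0.0809 34.65 [0.4682 0.1642 0.0808] F [ 4.7 -4.  -0.8] M [-0.65 -0.93  0.01] w 0.0381 70.7
cmd 0.0799 35.05 [0.4679 0.1642 0.0793] F [ 6.5 -2.9 -7.2] M [-0.59 -1.12  0.04] w 0.038 71.0
cmd 0.0789 35.45 [0.4679 0.1642 0.0781] F [  7.6  -2.8 -11.6] M [-0.44 -1.29 -0.  ] w 0.0376 71.4
cmd 0.0779 35.85 [0.4674 0.1642 0.0771] F [ 5.2 -1.4 -7.3] M [-0.35 -0.86  0.  ] w 0.0381 71.7
cmd 0.0769 36.25 [0.4672 0.1643 0.0765] F [  4.2  -0.8 -10.2] M [-0.15 -0.63  0.01] w 0.0382 71.6
cmd 0.0759 36.65 [0.4673 0.1644 0.0759] F [ 1.7 -1.4 -3.9] M [-0.21 -0.26  0.04] w 0.0379 72.2
cmd 0.0749 37.05 [0.4674 0.1645 0.0757] F [-0.9 -1.9  9.4] M [-0.42  0.36 -0.  ] w 0.0379 73.6
peak 9.351960479850952
```

It clicked: the push dropped and reversed around z=0.080. It then met the spacer at z≈0.0757 (expected 0.0758). Next I trim the hold to a little over 10 N and check.

```bash
python3 - <<'E'
from h import *
q=down(np.pi/2);d=np.load("d.npy");P=np.array((.4675,.1645,.088))+d;z=P[2]-.013
def F():
    a=[]
    for _ in range(8): bot.dwell(.04);a.append(get_obs()["wrist_force"])
    return np.mean(a,0)
f=F();print(f.round(1))
for _ in range(6):
    if f[2]>=10.5: break
    z-=.0002;bot.servo_line((P[0],P[1],z),q,velocity=.01);f=F();print(round(z,4),f.round(1))
st()
S=vision.read_camera("side");W=vision.read_camera("wrist")
r=lambda im:cv2.resize(np.clip(im[:,:,::-1]*1.5,0,255).astype(np.uint8),(400,300),interpolation=cv2.INTER_CUBIC)
cv2.imwrite("pics/fin.png",np.hstack([r(S["frame"][290:380,185:305]),r(W["frame"][150:330,160:400])]))
E
```

```text
[-2.3 -2.2  9.2]
0.0747 [-2.8 -2.  12.4]
 37.97 [0.4674 0.1645 0.0757] F [-3.1 -1.5 11.5] M [-0.41  0.47  0.02] w 0.0381 73.9
```

View pics/fin.png

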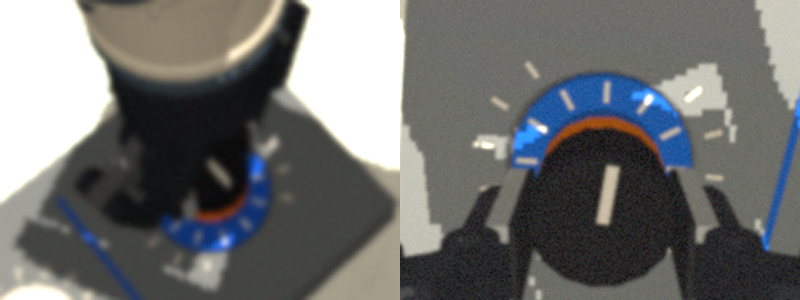

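Both views show the cap square on the orange ring, with the skirt level in the pocket. The force rises with no further descent, so the cap is home, and it is held at about 11–12 N. Handing in.

```bash
python3 -c "
from workcell import hand_in;print(hand_in())"
```

```text
the job is handed in; nothing more can be done
None
```

The dial is rebuilt and handed in at about 38 s: the blue skirt is in the pocket, the orange spacer is on top of it, and the black cap has clicked, sits fully home and is still held down at about 12 N.

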